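# Set the spring hold-down finger of a soldering jig

### The job

The steel spring finger that holds parts down on the soldering jig has gone too soft. First check it as found by pushing down on the brass button in the middle of the finger with 6 N (give or take half a newton) for about a second; then slide the black thumb tab of the support carriage toward the button and check again, until that same steady 6 N push brings the red finger tip into the green band of the sight plate and holds it there for about a second. Never load the button with more than 10 N, let the finger spring back free at the end, and leave the small parts round the jig where they lie.

Things in the scene. Friction and masses are not known exactly. Their poses are not given: they have to be found in the camera images.
- jig: Soldering jig fixed to the bench: aluminium base 100 x 236 x 10 mm. Origin at bench level under the finger; the steel spring finger (16 mm wide, 132 mm long, 62 mm above the bench) lies along the jig's y: clamped in a blue pillar (36 x 30 mm, 74 mm high) at y = -72 mm, free end at y = +60 mm. White sight plate (76 mm high) 12 mm behind the tip (jig +x). All but the button is lower than 60 mm.
- press_button: Domed brass button riveted on the finger half-way along (66 mm from the pillar: jig y = -6 mm), 14 mm across, 6 mm high; origin under its centre, its top 69 mm above the bench at rest. Springy under a push: 0.4 to 1 N per mm as found, about 1.5 N per mm when set right. With the tip in mid-band its top is about 64.5 mm above the bench, and the tip moves about 3 times as far as the button.
- finger_tip (a point): Middle of the red-painted free end of the finger (strip about 1 mm thick). At rest about 61 mm above the bench. When the setting is right, 6 N on the button brings it to 49 mm above the bench, into the green band. As found, 6 N brings it 17 to 38 mm down.
- rest_line (a point): Point fixed to the jig at the tip, 62 mm above the bench, level with the top black line of the sight plate. The green band on the plate is 3 mm high; its middle lies 13 mm below this point.
- tab (a point): Black ribbed thumb tab of the support carriage, 46 mm to the jig's -x (robot's) side of the finger; at jig y = -59.5 mm + carriage position: 14 mm (x) x 10 mm (y, the sliding direction) x 28 mm high, top 52 mm above the bench. The point is in its middle, 42 mm above the bench. Pinch it across its 10 mm, or push it, along the jig's y.
- carriage (a joint): Carriage position in m: 0 next to the pillar, 0.034 nearest the button (jig +y). Stays where left (9 N friction). Its roller props the finger: each mm toward the button takes about 4 % off the tip's drop under a given push. The roller's place inside the carriage cannot be seen and differs by several mm between jigs, so only pressing shows the right position (between 0.007 and 0.031).
- sensor_module: Small black circuit module, 34 x 40 x 4 mm, flat on the bench near the jig; bystander. Origin at its underside.
- relay: Small blue relay, 13 x 28 x 30 mm, standing behind the jig; bystander. Origin at its underside.
- capacitor: Dark blue capacitor, 16 mm across, 31 mm high, standing behind the jig; bystander. Origin at its underside.
- tweezers: Steel tweezers, 122 mm long, 9 mm high, lying in front of the jig; bystander. Origin at the underside.

How it is judged:
By the outcome, as a careful person would: the job done as asked, in the order asked, and still so for the second after the job is handed in, with the robot touching nothing.
It also fails if it takes over 72 s, if anything falls off the work surface, if the arm or the gripper's body presses on something with over 40 N, if the wrist force passes 120 N, or if a joint passes its speed limit or range.

### The arm

A 6-joint arm with a two-finger parallel gripper is mounted at the origin on a cart in front of the work surface, level with it; the furniture and walls round the work are solid. World frame = base frame: x ahead of the robot, y to its left, z up, the work surface at z = 0. Lengths are in m, angles in rad, forces in N, time in s.
With the tool pointing down it reaches from about 0.225 to 0.875 m from the base axis. Payload 3.4 kg.
Tool frame: the origin (TCP) lies midway between the tips of the shut fingers; the grasp point (between the pads) lies 19 mm behind it; z points along the fingers, y is the line along which they close (so a half turn about z gives the same grasp; the last joint's range is limited). The gripper opens to 85 mm and grips with 20 to 120 N. Pads are 22 mm wide; open, the fingers measure 114 mm over their backs; the gripper's body (76 mm by 85 mm) begins 54 mm behind the grasp point. The pads swing forward as they close: fully open they stand 13 mm farther back than shut.
Start: joints at [-1.254, 0.276, 1.505, -0, 1.361, -0.121], TCP at [0.244, -0.521, 0.231] pointing down, gripper open.
Joint ranges: [-2.89, 2.89], [-0.75, 2.08], [0.22, 2.7], [-1.18, 4.32], [0.11, 2.71], [-2.7, 2.7]. Speed limits (rad/s): [2.57, 2.57, 3.14, 3.14, 3.14, 3.14].

### API

Orientations are given as a unit quaternion [w, x, y, z].
In Python, from rig import * gives the robot as it stands.
- The arm moves only by the tool apply_moves, never from a script. Its argument "steps" is one flat list of numbers, 4 for each row, row after row: the shift along the world's x, y, z in cm, then the turn about the world's z in degrees. A call has 1 to 8 rows; each row is the pose to reach, as a shift and turn from the pose commanded when the call began; what a row does not reach only later rows make up. A row lasts 1/12 s, in which the tool goes at most 41.7 mm and 7.16 degrees, less where a joint would pass 70% of its speed; a pose out of reach is approached as far as the arm can. A call with a gripper value outside its range is refused whole. "jaw" is the closure in counts, from 0 (fully open) to 255 (shut), set as the call begins (left out, the last holds). The fingers move at their own pace and stop on an object; "newtons" is the grip in N (left out, the last holds). Time passes only in rows, so rows that repeat a pose let the fingers close. It gives the time, the measured TCP pose, the force, the opening and the grip force at its end, in the units of the state.
- get_state(): the state, without advancing time (a new reading comes with each control period).
- get_image(name): name is "scene" or "top"; returns the picture (400x640x3 uint8, red, green, blue); there is no depth.
- calibration(name): a dict with "fx", "fy", "cx", "cy" (pixels), "xyz" and "rotation" of the camera in the world. Camera axes: x right, y up, looking along -z (the intrinsics and any distortion apply to the point x, -y, -z); pixel columns grow to the right and rows downward; lengths in m; the calibration is good to about 2 mm. A picture is of the moment at which its call begins. calibration takes no time and is no camera call.
- sign_off(): hands the job in; it is judged then, once.
The state is a dict: "clock": time; "qpos": joint angles; "qd": joint speeds; "effort": joint torques, N m; "position": TCP position; "ee_rot": TCP orientation; "contact_force": force on the tool from outside, world axes, zero at the start; "moment": the same for the moment, N m; "width": finger opening in m; "gripper_force": force on a finger pad.
Only numpy, scipy, OpenCV 4.12 (cv2) and the standard library are available. Lean on these libraries where they do the work, as an engineer would, in place of code of your own. Each camera call takes 0.05 s, during which the arm holds its last target. There are 200 camera calls.

## Working session

There is one attempt and no reset: what is moved stays moved. The work goes in short steps, Python scripts to look and compute and a tool call to move; the robot and the scene stay as the last step left them, time stands still between calls to the robot, and variables do not carry over. Pictures are saved under pics/ and viewed, at most 10 in all, crops included, and the job is handed in when it is done.

Besides the shell and the picture viewer there is one more tool, called as a command line: name --argument value ..., lists and objects as JSON in quotes. apply_moves: Moves the arm, as the interface text tells. Its arguments: {"type":"object","properties":{"steps":{"type":"array","items":{"type":"number"}},"jaw":{"type":"number"},"newtons":{"type":"number"}},"required":["steps"]}

```bash
mkdir -p pics; python3 - <<'E'
from rig import *
import cv2,numpy as np
for n in ("scene","top"):
    im=get_image(n); cv2.imwrite(f"pics/{n}0.png",im[:,:,::-1]); print(n,calibration(n))
s=get_state(); print(s)
E
```

```text
scene {'fx': 518.9490720592213, 'fy': 518.9490720592213, 'cx': 324.5551678277515, 'cy': 196.24537726816567, 'xyz': array([-0.02116619,  0.59531054,  0.49940659]), 'rotation': array([-0.33284826, -0.19641174,  0.48663168,  0.78346926])}
top {'fx': 488.09203175935716, 'fy': 488.09203175935716, 'cx': 323.34657822649547, 'cy': 196.2602978002288, 'xyz': array([ 0.51017037, -0.01339741,  0.90468668]), 'rotation': array([ 0.70792937,  0.02306149, -0.00846229, -0.70585591])}
{'clock': 0.1, 'qpos': array([-1.25403458e+00,  2.76548740e-01,  1.50600292e+00, -1.70509296e-05,
        1.36069700e+00, -1.21026454e-01]), 'qd': array([-0.00045765, -0.00118982, -0.00375204,  0.00040097, -0.00151001,
       -0.00036899]), 'effort': array([ 9.70666842e-04, -4.17699087e+01, -2.46406764e+01, -3.23684571e-04,
        5.85505055e-03,  5.77822760e-06]), 'position': array([ 0.24359337, -0.52033744,  0.23051796]), 'ee_rot': array([-8.23225820e-04,  9.76137470e-01,  2.17151913e-01, -8.92019889e-05]), 'contact_force': array([-0.53266157,  0.24421588, -0.6747348 ]), 'moment': array([ 0.04524685, -0.00341501, -0.02232045]), 'gripper_force': 0.0, 'width': 0.08516573420825299}
```

View pics/scene0.png

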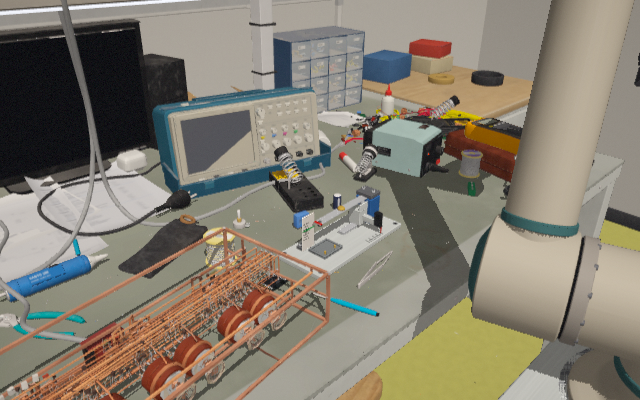

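View pics/top0.png

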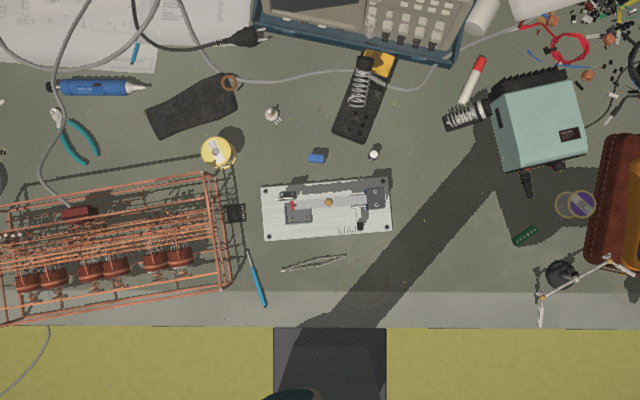

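The jig is near top-pixel (327,208), with the button at about (328,202), the red tip at about (292,204) and the tab near (360,225). In the scene view it is near (345,230). I'll enlarge both.

```bash
python3 - <<'E'
import cv2
a=cv2.imread("pics/top0.png")[165:250,250:400]; cv2.imwrite("pics/topc.png",cv2.resize(a,None,fx=5,fy=5,interpolation=cv2.INTER_CUBIC))
a=cv2.imread("pics/scene0.png")[175:285,270:410]; cv2.imwrite("pics/scenec.png",cv2.resize(a,None,fx=5,fy=5,interpolation=cv2.INTER_CUBIC))
E
```

```text
(no output)
```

View pics/topc.png

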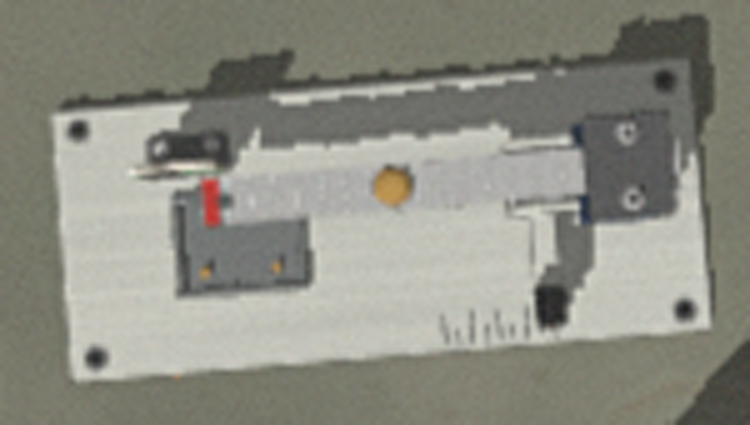

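View pics/scenec.png

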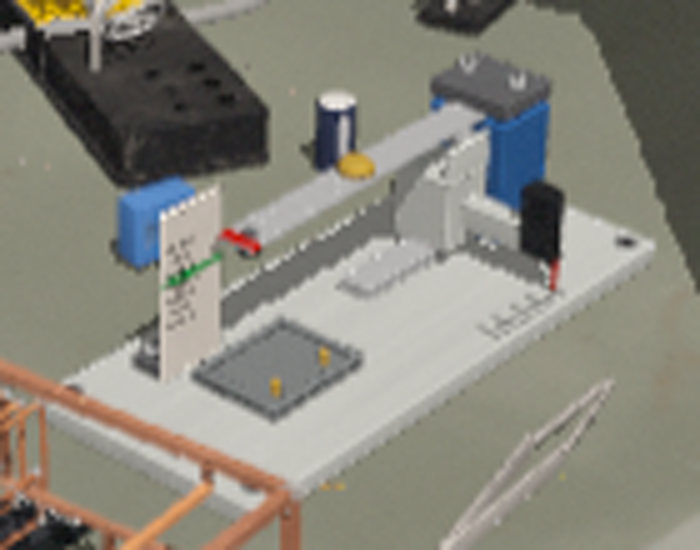

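The top crop gives the button at (328.4,202.2), the red tip at (292.2,205.6) and the tab top at (360.2,226). In the scene crop the tip is at about (318,223), the button at (341,208) and the tab top at (378.5,212). The sight plate's green band is at about (309,229).

```bash
cat >h.py <<'E'
from rig import *
import numpy as np,cv2
from scipy.spatial.transform import Rotation as R
def cam(n):
    c=calibration(n);q=c["rotation"];return c,R.from_quat([q[1],q[2],q[3],q[0]]).as_matrix()
def px2z(n,u,v,z):
    c,M=cam(n);d=M@np.array([(u-c["cx"])/c["fx"],-(v-c["cy"])/c["fy"],-1]);p=c["xyz"];return p+d*(z-p[2])/d[2]
def proj(n,P):
    c,M=cam(n);a=M.T@(np.array(P)-c["xyz"]);return np.array([c["cx"]+c["fx"]*a[0]/-a[2],c["cy"]-c["fy"]*a[1]/-a[2]])
E
python3 - <<'E'
from h import *
np.set_printoptions(precision=4,suppress=True)
b=px2z("top",328.4,202.2,.067);t=px2z("top",292.2,205.6,.061);k=px2z("top",360.2,226,.052)
print(b,t,k)
print("scene",px2z("scene",341,208,.067),px2z("scene",318,223.2,.061),px2z("scene",378.5,212.3,.052))
d=t-b;print(np.hypot(*d[:2]),"yaw",np.degrees(np.arctan2(-d[0],d[1])))
# base corners from top z=.01
cs=[px2z("top",250+u/5,165+v/5,.01) for u,v in((53,112),(690,60),(711,326),(76,380))]
for i in range(4): e=cs[(i+1)%4]-cs[i];print(np.linalg.norm(e),np.degrees(np.arctan2(e[1],e[0])))
E
```

```text
[ 0.5373 -0.0047  0.067 ] [0.5315 0.058  0.061 ] [ 0.4965 -0.0601  0.052 ]
scene [ 0.5339 -0.0017  0.067 ] [0.5301 0.0587 0.061 ] [ 0.4954 -0.0604  0.052 ]
0.06299568439814858 yaw 5.3426714547095
0.23489819947279159 -85.21512762719577
0.09758840579891032 -175.65160479722167
0.23304369392870572 95.08431050662861
0.09880978015182046 5.43100620083135
```

Both views agree: the button is at about (0.536,-0.004), the jig yaw is about 5.2° and the carriage is near 0–1 mm. I'll go above the button with the jaws shut, turned +70°.

apply_moves --steps '[3.6,6.4,0,7,7.3,12.8,0,14,10.9,19.3,0,21,14.6,25.8,0,28,18.2,32.2,0,35,21.9,38.6,0,42,25.5,45,0,49,29.2,51.7,0,56]' --jaw 255 --newtons 40

```text
clock: 0.77
position: [0.4083, -0.2287, 0.2311]
ee_rot: [-0.0, 0.758, 0.652, 0.0]
contact_force: [0.8, 0.1, -0.2]
width: 0.0003
gripper_force: 0.0
```

apply_moves --steps '[0,0,0,7,0,0,0,14,0,0,-4,14,0,0,-8,14,0,0,-10,14,0,0,-11,14,0,0,-11,14,0,0,-11,14]'

```text
clock: 1.43
position: [0.4076, -0.2305, 0.1208]
ee_rot: [-0.001, 0.675, 0.738, -0.0]
contact_force: [-0.1, -0.2, 0.6]
width: -0.0001
gripper_force: 0.0
```

apply_moves --steps '[2,3.5,0,0,4,7,0,0,6,10.5,0,0,8,14,0,0,10,17.5,0,0,12.8,22.7,0,0,12.8,22.7,0,0,12.8,22.7,0,0]'

```text
clock: 2.1
position: [0.5392, -0.0004, 0.123]
ee_rot: [0.002, 0.673, 0.739, 0.002]
contact_force: [-0.7, 0.4, 0.6]
width: 0.0004
gripper_force: 0.0
```

apply_moves --steps '[0,0,0,0,0,0,0,0]'

```text
clock: 2.27
position: [0.5359, -0.0044, 0.1221]
ee_rot: [0.001, 0.675, 0.738, -0.0]
contact_force: [0.1, -0.2, -0.2]
width: 0.0001
gripper_force: 0.0
```

```bash
python3 - <<'E'
from h import *
im=get_image("scene"); cv2.imwrite("pics/s1.png",cv2.resize(im[130:280,250:420,::-1],None,fx=4,fy=4,interpolation=cv2.INTER_CUBIC))
f=[get_state()["contact_force"][2]]
for i in range(6): get_image("scene"); f.append(get_state()["contact_force"][2])
s=get_state();print(s["position"],s["ee_rot"],np.round(f,2))
E
```

```text
[ 0.5357506  -0.00451351  0.12145261] [9.85210854e-05 6.75556829e-01 7.37307914e-01 3.66999943e-05] [ 0.48  0.64 -0.46  0.77  0.47  0.2  -0.88]
```

View pics/s1.png

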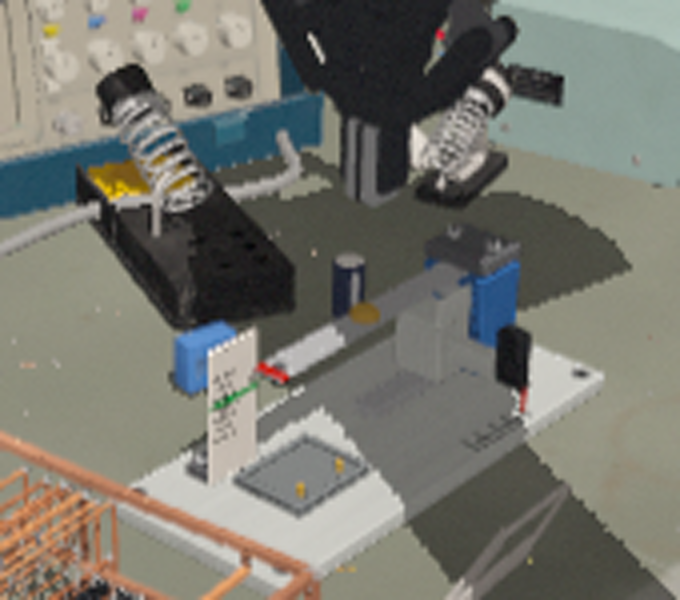

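The tool is over the button, and the red tip is visible at about scene pixel (318,223). I'll descend to light contact and measure stiffness.

apply_moves --steps '[0,0,-2,0,0,0,-4,0,0,0,-4.8,0,0,0,-4.9,0,0,0,-5.1,0,0,0,-5.3,0,0,0,-5.5,0,0,0,-5.6,0]'

```text
clock: 3.28
position: [0.5367, -0.0037, 0.0659]
ee_rot: [0.001, 0.675, 0.738, 0.001]
contact_force: [0.1, 0.5, 1.3]
width: 0.0001
gripper_force: 0.5
```

```bash
cat >>h.py <<'E'
def red(im):
    a=im.astype(int);m=(a[:,:,0]>110)&(a[:,:,1]<70)&(a[:,:,2]<70);m[:,:295]=0;m[:,340:]=0;m[:205]=0;m[275:]=0
    w=np.where(m,a[:,:,0]-a[:,:,1],0);v,u=np.mgrid[:400,:640];s=w.sum();return (w*u).sum()/s,(w*v).sum()/s,m.sum()
def tipz(u,v):  # tip on vertical line: height from row
    J=px2z("scene",*T0,.061) ; zs=np.linspace(.015,.065,101);vs=[proj("scene",[J[0],J[1],z])[1] for z in zs];return np.interp(-v,-np.array(vs),zs)
T0=(318,223.2)
def meas(n):
    F=[];Z=[];U=[]
    for i in range(n):
        im=get_image("scene");s=get_state();F.append(s["contact_force"]);Z.append(s["position"]);U.append(red(im))
    U=np.mean(U,0);np.set_printoptions(precision=2,suppress=True)
    print("t",s["clock"],"F",np.mean(F,0),"sd",np.std(F,0)[2],"TCPmm",1e3*np.mean(Z,0),"red",U,"tipz",1e3*tipz(*U[:2]));return im
E
python3 - <<'E'
from h import *
print(red(cv2.imread("pics/scene0.png")[:,:,::-1]))
meas(6)
E
```

```text
(np.float64(317.73716517857144), np.float64(222.46316964285714), np.int64(13))
t 3.5833 F [0.56 0.16 0.79] sd 0.5301419215634463 TCPmm [536.55  -3.71  65.83] red [318.24 225.36  13.67] tipz 56.76610055530913
```

apply_moves --steps '[0,0,-0.2,0,0,0,-0.4,0,0,0,-0.6,0,0,0,-0.6,0]'

```text
clock: 3.92
position: [0.5363, -0.0036, 0.0593]
ee_rot: [0.0, 0.675, 0.738, 0.0]
contact_force: [0.8, 1.7, 4.1]
width: 0.0001
gripper_force: 2.1
```

```bash
sed -i 's/^T0=.*/T0=(317.74,222.46)/' h.py; python3 - <<'E'
from h import *
meas(6)
E
```

```text
t 4.2167 F [1.   1.5  3.99] sd 0.3516853712176256 TCPmm [536.31  -3.62  59.52] red [318.73 232.41  15.33] tipz 41.28710023291924
```

apply_moves --steps '[0,0,-0.2,0,0,0,-0.4,0,0,0,-0.4,0]'

```text
clock: 4.47
position: [0.5363, -0.0039, 0.0553]
ee_rot: [0.0, 0.675, 0.738, 0.0]
contact_force: [0.7, 2.0, 5.6]
width: -0.0001
gripper_force: 3.1
```

```bash
python3 - <<'E'
from h import *
meas(8)
E
```

```text
t 4.8667 F [1.02 1.34 5.73] sd 0.38193828606394914 TCPmm [536.33  -3.81  55.52] red [319.52 236.74  15.62] tipz 32.57700668974898
```

apply_moves --steps '[0,0,-0.05,0,0,0,-0.05,0,0,0,-0.05,0,0,0,-0.05,0,0,0,-0.05,0,0,0,-0.05,0,0,0,-0.05,0,0,0,-0.05,0]'

```text
clock: 5.53
position: [0.5363, -0.0038, 0.0551]
ee_rot: [0.0, 0.675, 0.738, 0.0]
contact_force: [0.7, 1.3, 6.0]
width: 0.0001
gripper_force: 3.1
```

```bash
python3 - <<'E'
from h import *
meas(16)
E
```

```text
t 6.3333 F [0.96 1.28 6.26] sd 0.33034915553270905 TCPmm [536.36  -3.84  55.11] red [319.77 237.37  15.19] tipz 31.29953928248802
```

The as-found check is done: about 6.2 N held for over a second, with the tip dropping about 30 mm. I'll lift and go behind the tab on its pillar side.

apply_moves --steps '[0,0,0.5,0,0,0,3,0,0,0,6,0,-1.5,-2.7,7,0,-3,-5.4,7,0,-4.5,-8.1,7,0,-4.5,-8.1,7,0,-4.5,-8.1,7,0]'

```text
clock: 7.0
position: [0.4892, -0.0856, 0.1243]
ee_rot: [-0.001, 0.676, 0.737, -0.001]
contact_force: [-0.0, -0.6, -1.2]
width: -0.0
gripper_force: 0.0
```

```bash
python3 - <<'E'
from h import *
im=meas(2); cv2.imwrite("pics/s2.png",cv2.resize(im[130:280,250:420,::-1],None,fx=4,fy=4,interpolation=cv2.INTER_CUBIC))
E
```

```text
t 7.1 F [-0.03  0.22  0.36] sd 0.16356349816492288 TCPmm [490.26 -84.69 124.32] red [317.7 222.4  11.5] tipz 61.11009607761002
```

View pics/s2.png

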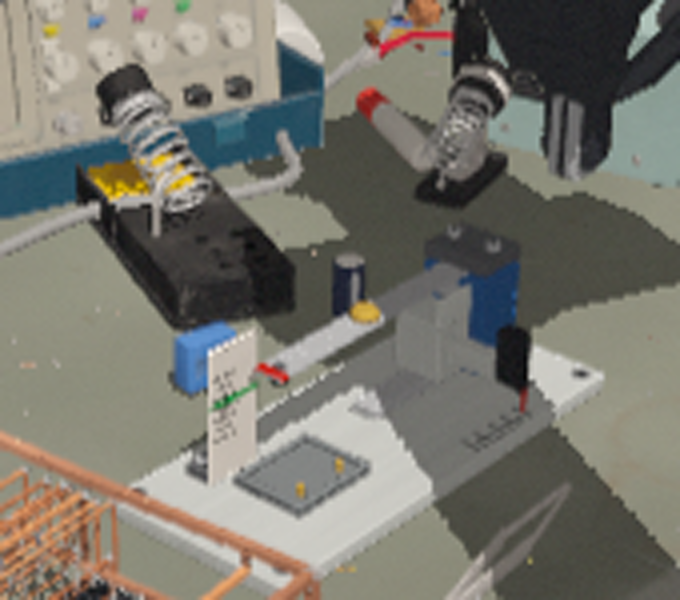

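The finger is free (tip back at row 222.4), the tab is at crop (513,355), and the gripper is clear above. I'll descend behind the tab.

apply_moves --steps '[0,0,-3,0,0,0,-6,0,0,0,-7.5,0,0,0,-8.4,0,0,0,-8.4,0,-0.04,0.4,-8.4,0,-0.06,0.6,-8.4,0,-0.06,0.6,-8.4,0]'

```text
clock: 7.77
position: [0.4912, -0.0783, 0.0419]
ee_rot: [0.001, 0.675, 0.738, 0.001]
contact_force: [0.2, 0.6, -0.6]
width: -0.0002
gripper_force: 0.0
```

apply_moves --steps '[-0.02,0.2,0,0,-0.04,0.4,0,0,-0.06,0.6,0,0,-0.08,0.8,0,0,-0.1,1.0,0,0]'

```text
clock: 8.18
position: [0.4907, -0.0717, 0.0419]
ee_rot: [0.003, 0.674, 0.739, -0.001]
contact_force: [-1.5, -9.9, 1.3]
width: -0.0001
gripper_force: 4.8
```

apply_moves --steps '[-0.02,0.2,0,0,-0.04,0.4,0,0,-0.06,0.6,0,0,-0.08,0.8,0,0,-0.08,0.9,0,0,-0.08,0.9,0,0]'

```text
clock: 8.68
position: [0.4898, -0.0625, 0.0419]
ee_rot: [0.003, 0.674, 0.739, -0.001]
contact_force: [-1.3, -9.5, 0.0]
width: 0.0001
gripper_force: 4.3
```

apply_moves --steps '[0.02,-0.5,0,0,0.05,-1,0,0,0.05,-1,0,0]'

```text
clock: 8.93
position: [0.4893, -0.0703, 0.0411]
ee_rot: [0.0, 0.675, 0.737, 0.0]
contact_force: [0.3, -0.4, 0.1]
width: -0.0001
gripper_force: 0.0
```

```bash
python3 - <<'E'
from h import *
meas(1); im=get_image("top"); print(get_state()["position"]); cv2.imwrite("pics/t2.png",cv2.resize(im[165:250,250:400,::-1],None,fx=5,fy=5,interpolation=cv2.INTER_CUBIC))
E
```

```text
t 8.9833 F [ 0.55 -0.26 -0.12] sd 0.0 TCPmm [489.12 -69.91  40.99] red [318.7  222.64  13.  ] tipz 60.64576110629713
[ 0.49 -0.07  0.04]
```

apply_moves --steps '[0,0,3,0,0,0,6,0,0,0,7,0,1.6,2.2,7,0,3.2,4.4,7,0,4.7,6.6,7,0,4.7,6.6,6,0,4.7,6.6,5,0]'

```text
clock: 9.7
position: [0.5368, -0.0026, 0.0907]
ee_rot: [0.0, 0.674, 0.739, 0.0]
contact_force: [-0.5, 0.3, -0.4]
width: 0.0005
gripper_force: 0.0
```

apply_moves --steps '[0,0,-1,0,0,0,-1.8,0,0,0,-2.0,0,0,0,-2.2,0,0,0,-2.4,0,0,0,-2.5,0,0,0,-2.5,0]'

```text
clock: 10.28
position: [0.5359, -0.004, 0.066]
ee_rot: [0.0, 0.675, 0.738, -0.0]
contact_force: [-1.1, 0.3, 1.4]
width: 0.0
gripper_force: 0.8
```

```bash
python3 - <<'E'
from h import *
meas(6)
E
```

```text
t 10.5833 F [-0.84 -0.65  1.29] sd 0.6133562074263311 TCPmm [536.21  -3.91  66.21] red [318.05 225.18  12.67] tipz 55.65329156959257
```

apply_moves --steps '[0,0,-0.1,0,0,0,-0.2,0,0,0,-0.3,0,0,0,-0.3,0]'

```text
clock: 10.92
position: [0.5363, -0.0036, 0.0629]
ee_rot: [0.0, 0.675, 0.738, 0.0]
contact_force: [-1.3, -0.3, 4.5]
width: -0.0003
gripper_force: 2.3
```

```bash
python3 - <<'E'
from h import *
meas(8)
E
```

```text
t 11.3167 F [-0.55  0.3   4.35] sd 0.30412793409763056 TCPmm [536.26  -3.64  62.99] red [318.42 229.31  14.12] tipz 47.4581937349407
```

apply_moves --steps '[0,0,-0.1,0,0,0,-0.17,0,0,0,-0.17,0]'

```text
clock: 11.57
position: [0.5363, -0.0036, 0.0613]
ee_rot: [0.0, 0.675, 0.738, 0.0]
contact_force: [-1.7, 0.1, 6.3]
width: -0.0003
gripper_force: 3.1
```

```bash
python3 - <<'E'
from h import *
meas(18)
E
```

```text
t 12.4667 F [-1.22  0.56  5.92] sd 0.35621842283870686 TCPmm [536.29  -3.6   61.37] red [318.55 231.36  15.  ] tipz 43.378101424295814
```

The second check gives a drop of 17.8 mm at 6 N and the target is 12 mm, so I'll push the carriage about 8 mm more.

apply_moves --steps '[0,0,0.5,0,0,0,3,0,0,0,6,0,-1.6,-2.3,6.2,0,-3.2,-4.6,6.2,0,-4.7,-6.9,6.2,0,-4.7,-6.9,6.2,0,-4.7,-6.9,6.2,0]'

```text
clock: 13.13
position: [0.4884, -0.0734, 0.1229]
ee_rot: [-0.0, 0.676, 0.737, 0.0]
contact_force: [-0.2, 0.4, 0.2]
width: -0.0002
gripper_force: 0.0
```

apply_moves --steps '[0,0,-3,0,0,0,-6,0,0,0,-7.5,0,0,0,-8.1,0,0,0,-8.1,0,-0.04,0.4,-8.1,0,-0.08,0.8,-8.1,0,-0.08,0.8,-8.1,0]'

```text
clock: 13.8
position: [0.4891, -0.064, 0.0432]
ee_rot: [0.001, 0.675, 0.738, 0.001]
contact_force: [-0.1, 0.8, -0.1]
width: -0.0
gripper_force: 0.0
```

apply_moves --steps '[-0.02,0.2,0,0,-0.04,0.4,0,0,-0.06,0.6,0,0,-0.08,0.8,0,0,-0.08,0.8,0,0,-0.08,0.8,0,0]'

```text
clock: 14.3
position: [0.4888, -0.0592, 0.0432]
ee_rot: [0.003, 0.674, 0.738, -0.001]
contact_force: [-0.6, -7.3, 1.7]
width: 0.0
gripper_force: 4.0
```

apply_moves --steps '[-0.02,0.2,0,0,-0.04,0.4,0,0,-0.04,0.46,0,0,-0.04,0.46,0,0,-0.04,0.46,0,0]'

```text
clock: 14.72
position: [0.4884, -0.0549, 0.0432]
ee_rot: [0.003, 0.674, 0.739, -0.001]
contact_force: [-0.3, -8.7, 0.6]
width: 0.0001
gripper_force: 4.3
```

apply_moves --steps '[0.05,-0.5,0,0,0.1,-1,0,0,0.1,-1,3,0,0.1,-1,6,0,0.1,-1,7,0,0.1,-1,7.2,0]'

```text
clock: 15.22
position: [0.49, -0.0625, 0.1168]
ee_rot: [0.003, 0.675, 0.738, 0.002]
contact_force: [0.4, 0.7, -1.0]
width: -0.0
gripper_force: 0.0
```

apply_moves --steps '[1.6,2,0,0,3.2,4,0,0,4.65,5.9,0,0,4.65,5.9,-2,0,4.65,5.9,-4,0,4.65,5.9,-4.4,0,4.65,5.9,-4.6,0,4.65,5.9,-4.8,0]'

```text
clock: 15.88
position: [0.5338, -0.0029, 0.0659]
ee_rot: [-0.001, 0.675, 0.738, -0.0]
contact_force: [-1.7, 0.5, 3.5]
width: 0.0004
gripper_force: 1.6
```

apply_moves --steps '[0,0,-0.1,0,0,0,-0.2,0,0,0,-0.2,0]'

```text
clock: 16.13
position: [0.5345, -0.0031, 0.0649]
ee_rot: [0.0, 0.675, 0.738, 0.0]
contact_force: [-2.6, 1.9, 4.0]
width: 0.0003
gripper_force: 2.3
```

```bash
python3 - <<'E'
from h import *
meas(8)
E
```

```text
t 16.5333 F [-2.63  1.47  4.81] sd 0.45683284989409034 TCPmm [534.5   -3.14  64.63] red [318.26 227.54  13.  ] tipz 50.98163325866758
```

This looks near the right setting, but some sideways load was picked up. I'll lift, re-centre and press cleanly.

apply_moves --steps '[0,0,1,0,0.18,0,1,0,0.18,0,1,0,0.18,0,1,0,0.18,0,0.5,0,0.18,0,0.3,0,0.18,0,0.15,0,0.18,0,0,0]'

```text
clock: 17.2
position: [0.5367, -0.0029, 0.0642]
ee_rot: [0.0, 0.675, 0.738, 0.0]
contact_force: [0.6, 1.5, 6.4]
width: -0.0003
gripper_force: 2.9
```

apply_moves --steps '[0,0,-0.03,0,0,0,-0.06,0,0,0,-0.06,0]'

```text
clock: 17.45
position: [0.5367, -0.0028, 0.064]
ee_rot: [0.0, 0.675, 0.738, 0.0]
contact_force: [-0.9, 0.9, 5.5]
width: -0.0001
gripper_force: 3.0
```

```bash
python3 - <<'E'
from h import *
meas(10)
E
```

```text
t 17.95 F [-0.13  1.29  5.67] sd 0.39764118556104217 TCPmm [536.75  -2.86  64.07] red [318.53 228.43  10.8 ] tipz 49.219675456311315
```

apply_moves --steps '[0,0,-0.02,0,0,0,-0.02,0]'

```text
clock: 18.12
position: [0.5368, -0.0028, 0.0639]
ee_rot: [0.0, 0.675, 0.738, 0.001]
contact_force: [0.6, 1.2, 6.7]
width: -0.0002
gripper_force: 3.0
```

```bash
python3 - <<'E'
from h import *
im=meas(20); cv2.imwrite("pics/s3.png",cv2.resize(im[200:260,290:350,::-1],None,fx=10,fy=10,interpolation=cv2.INTER_CUBIC))
E
```

```text
t 19.1167 F [-0.37  1.44  5.94] sd 0.5721847477487824 TCPmm [536.77  -2.85  63.92] red [317.89 228.39  13.3 ] tipz 49.30192933116849
```

View pics/s3.png

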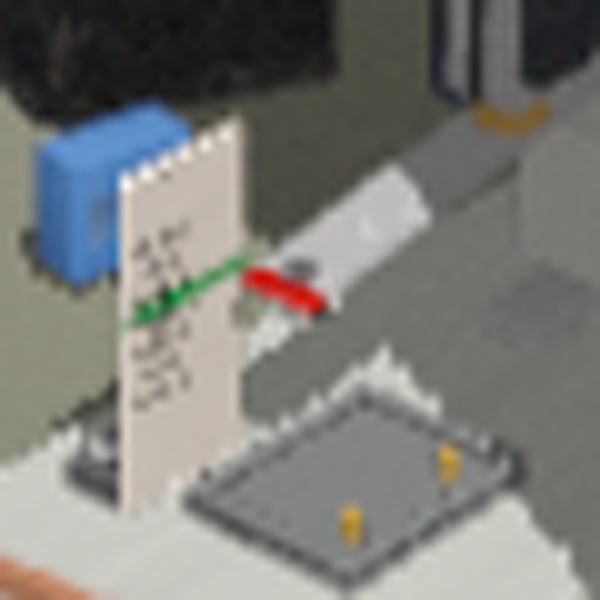

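The red tip centre projected 12 mm back onto the plate lands at about crop (231,267). The green band there is at about (231,268), so the tip is mid-band at about 5.9 N, in line with the measured 49.3 mm. I'll hold briefly, then lift clear.

apply_moves --steps '[0,0,0,0,0,0,0,0,0,0,0,0,0,0,0,0,0,0,0,0,0,0,0,0]'

```text
clock: 19.62
position: [0.5368, -0.0029, 0.0639]
ee_rot: [0.0, 0.675, 0.738, 0.001]
contact_force: [-0.7, 0.6, 5.6]
width: -0.0001
gripper_force: 3.0
```

apply_moves --steps '[0,0,0.3,0,0,0,1,0,0,0,4,0,0,0,7,0,0,0,9,0,0,0,9,0,0,0,9,0,0,0,9,0]'

```text
clock: 20.28
position: [0.5353, -0.0031, 0.1525]
ee_rot: [-0.001, 0.675, 0.738, -0.001]
contact_force: [-0.1, 1.0, -0.7]
width: 0.0003
gripper_force: 0.0
```

```bash
python3 - <<'E'
from h import *
meas(4); im=get_image("top"); cv2.imwrite("pics/t4.png",cv2.resize(im[140:290,220:420,::-1],None,fx=3.5,fy=3.5,interpolation=cv2.INTER_CUBIC))
E
```

```text
t 20.4833 F [ 0.02 -0.21 -0.15] sd 0.8392288036659835 TCPmm [535.19  -3.02 151.89] red [318.38 222.48  14.25] tipz 60.96630143670398
```

View pics/t4.png

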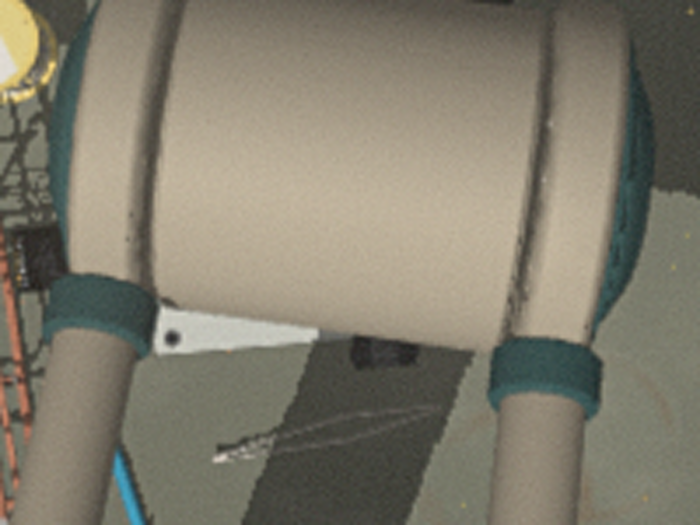

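The arm hides most of the jig in the top view, but the tweezers lie where they were. The tip is back at its rest row (222.5, about 61 mm) and the gripper is clear, so I'll hand it in.

```bash
python3 -c "
from rig import *
print(sign_off())"
```

```text
the job is handed in; nothing more can be done
None
```

Job handed in at about 20.5 s. As found, about 6.2 N dropped the tip about 30 mm; with the carriage moved up, a steady push of about 5.9 N held the tip mid-band for over a second, and the finger then sprang back free.

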